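Bring the test ball to the microscope

ROBOT

A 6-joint arm with a two-finger parallel gripper is mounted at the origin on the work surface. World frame = base frame: x ahead of the robot, y to its left, z up, the work surface at z = 0. Lengths are in m, angles in rad, forces in N, time in s.
With the tool pointing down it reaches from about 0.15 to 0.775 m from the base axis. Payload 6.1 kg.
Tool frame: the origin (TCP) lies midway between the tips of the shut fingers; the grasp point (between the pads) lies ctrl.hold_point_z behind it (ctrl.hold_point_z is the distance from the TCP to the grasp point, in m); z points along the fingers, y is the line along which they close (so a half turn about z gives the same grasp; the last joint's range is limited). The gripper opens to 85 mm and grips with 20 to 120 N. Pads are 22 mm wide; open, the fingers measure 114 mm over their backs; the gripper's body (76 mm by 85 mm) begins 54 mm behind the grasp point. The pads swing forward as they close: fully open they stand 13 mm farther back than shut.
Start: joints at [1.348, 0.126, -0.04, 1.405, 0, 1.571], TCP at [0.116, 0.512, 0.231] pointing down, gripper open.
Joint ranges: [-2.72, 2.72], [-0.95, 1.95], [-1.27, 1.35], [-1.78, 2.02], [-1.46, 1.47], [-3.14, 3.14]. Speed limits (rad/s): [2.39, 2.39, 3.01, 3.14, 3.14, 3.14].

INTERFACE

Orientations are given as [roll, pitch, yaw] about the fixed x, y, z axes, in that order (R = Rz(yaw) Ry(pitch) Rx(roll)).
In Python, from cell import ctrl, eyes gives the robot as it stands.
- The arm moves only by the tool play_rows, never from a script. Its argument "steps" is a list of rows, each an object of numbers: "rx", "ry", "rz": the turn, a rotation vector about the world's x, y, z in units of 5 degrees (1.0 is 5 degrees); "dx", "dy", "dz": the shift along the world's x, y, z in units of 30 mm (1.0 is 30 mm); "fingers": the closure, from 0 (fully open) to 1 (shut). A call has 1 to 8 rows; each row shifts and turns the commanded pose from where the row before left it; what a row does not reach is not made up. A row lasts 1/12 s, in which the tool goes at most 41.7 mm and 7.16 degrees, less where a joint would pass 70% of its speed; a pose out of reach is approached as far as the arm can. A call is refused whole if a number of a shift passes 1 or a number of a turn 1, either way. A call with a gripper value outside its range is refused whole. The fingers move at their own pace and stop on an object; the grip force is fixed at half the most. Time passes only in rows, so rows that do not move let the fingers close. It gives the time, the measured TCP pose, the force, the opening and the grip force at its end, in the units of the state.
- ctrl.get_state(): the state, without advancing time (a new reading comes with each control period).
- eyes.get_image(name): name is "side" or "top"; returns a dict with "frame" (480x640x3 uint8, blue, green, red), "fx", "fy", "cx", "cy" (pixels), "eye" and "rotation" of the camera in the world. Camera axes: x right, y up, looking along -z (the intrinsics and any distortion apply to the point x, -y, -z); pixel columns grow to the right and rows downward; lengths in m; the calibration is good to about 2 mm. A picture is of the moment at which its call begins. There is no depth.
- ctrl.finish_job(): hands the job in; it is judged then, once.
The state is a dict: "clock": time; "q": joint angles; "joint_velocities": joint speeds; "effort": joint torques, N m; "ee_pos": TCP position; "eef_rot": TCP orientation; "contact_force": force on the tool from outside, world axes, zero at the start; "torque": the same for the moment, N m; "grip_width": finger opening in m; "grip_force": force on a finger pad.
Only numpy, scipy, OpenCV 4.12 (cv2) and the standard library are available. Lean on these libraries where they do the work, as an engineer would, in place of code of your own. Each camera call takes 0.05 s, during which the arm holds its last target. There are 200 camera calls.

TASK

Slip the thin steel blade of the yellow opener under the black lip of the orange parts case and lever its lid up and back until it stands open, then lay the opener back down on the bench. Take the black tray by its blue post and carry it out without letting the loose white ball leave its pocket and without touching the ball; finish still holding the tray level and still in the air, with the ball on the axis of the microscope's lens, 7 cm in front of it (above the red spot on its base). Leave the multimeter, the jar and the reel where they are.

Things in the scene. Friction and masses are not known exactly. Their poses are not given: they have to be found in the camera images.
- case: Orange open-topped parts case fixed to the bench, outside 150 mm (its x) by 200 mm (its y) by 60 mm high, walls and floor 4 mm. Origin: centre of its underside. Its front (-x) faces the robot; the lid is hinged along the top of its back (+x) wall. The tray lies loose on its floor. The case stands left or right of the middle, the microscope on the other side.
- lid (a joint): Hinge angle of the lid in rad: 0 shut, 1.57 upright, 1.9 leaning back against its stop. Stiff hinge: it stays where it is left; about 1.5 N of lift at the lip opens it. Clear plate with orange border, 150 x 200 x 5 mm, 120 g, with a black lip 60 mm wide sticking out 14 mm past the case's front at the middle.
- lid_hinge (a point): Point on the hinge line, middle of the case's back top edge: 75 mm along the case's x from its centre, 60.5 mm above the bench. The underside of the shut lid is at this height.
- lid_lip (a point): Middle of the lower front edge of the lid's lip, 164 mm from the hinge line; moves with the lid.
- pry_slot (a point): Centre of the mouth of the pry slot, in the case's frame at x -89 mm, y 0, z 55 mm. The slot lies between the lid's lip above and a black ledge on the case below: 60 mm wide (y), 10 mm high (z 50 to 60 mm), 14 mm deep towards +x, where it ends at the case wall. Axes are those of the case.
- opener: Opener (pry tool) lying on the bench along its x. Yellow handle 90 mm long, 16 mm wide, 20 mm high, centred at x 0; steel blade 14 mm wide, 2.5 mm thick, from x 45 mm to x 130 mm, its mid-plane 10 mm above the underside. 70 g. Origin: centre of the handle's underside.
- blade_tip (a point): Middle of the end of the opener's blade, at x 130 mm, z 10 mm in the opener's frame.
- tray: Black tray 64 mm (x) by 150 mm (y) by 5 mm, about 120 g, with a blue square grip post at its centre: 14 x 14 mm, from 5 to 45 mm above the tray's underside. At y +50 mm a metal ring pocket with the white ball, at y -50 mm a fixed yellow disc, 24 mm wide and 6 mm high. Origin: centre of its underside, which starts 4 mm above the bench.
- post (a point): Middle of the blue grip post, 30 mm above the tray's underside; axes of the tray.
- pocket (a point): Where the ball's centre rests when it is in the middle of its pocket: y +50 mm, z 17.5 mm in the tray's frame. The ring is 31 mm across outside, 21 mm inside, 3 mm high, open above: the ball has about 2 mm of play and rolls out over the ring if tipped 40 degrees.
- ball_center (a point): Centre of the loose white ball, 25 mm in diameter, about 40 g.
- scope: Microscope fixed to the bench, its tube level and looking in its -x direction, towards the robot. Origin: on the bench under the focus. Black base plate 8 mm thick from x -30 to 170 mm, 90 mm wide, with a red spot 24 mm wide at its origin; the tube, 34 mm thick, has its axis 140 mm above the bench and runs from x 70 mm (lens) to 172 mm; clamp 44 mm wide up to z 160 mm and column at x 135 mm.
- focus (a point): The point in focus, on the lens axis 70 mm in front of the lens, 140 mm above the bench: where the ball's centre belongs. Axes of the microscope: the lens lies in +x.
- lens (a point): Centre of the front of the lens, 140 mm above the bench.
- multimeter: Bystander: yellow and black multimeter lying on the bench, 75 x 150 x 41 mm. Origin: centre of its underside.
- jar: Bystander: amber jar with black cap, 56 mm across, 70 mm high. Origin: centre of its underside.
- reel: Bystander: metal reel, 60 mm across, 45 mm high. Origin: centre of its underside.

How it is judged:
By the outcome, as a careful person would: the job done as asked, in the order asked, and still so for the second after the job is handed in, while the arm keeps its last pose, push and grip.
It also fails if it takes over 72 s, if anything falls off the work surface, if the arm or the gripper's body presses on something with over 40 N, if the wrist force passes 120 N, or if a joint passes its speed limit or range.

## Working session

There is one attempt and no reset: what is moved stays moved. The work goes in short steps, Python scripts to look and compute and a tool call to move; the robot and the scene stay as the last step left them, time stands still between calls to the robot, and variables do not carry over. Pictures are saved under pics/ and viewed, at most 10 in all, crops included, and the job is handed in when it is done.

Besides the shell and the picture viewer there is one more tool, called after ">>>" as name(argument=value, ...) on one line, values as JSON. play_rows: Moves the arm, as the interface text tells. Its arguments: {"type":"object","properties":{"steps":{"type":"array","items":{"type":"object","properties":{"rx":{"type":"number"},"ry":{"type":"number"},"rz":{"type":"number"},"dx":{"type":"number"},"dy":{"type":"number"},"dz":{"type":"number"},"fingers":{"type":"number"}}}}},"required":["steps"]}

```bash
mkdir -p pics; ls
cat > h.py <<'E'
import numpy as np,cv2
from cell import ctrl,eyes
def snap(n,fn):
    d=eyes.get_image(n); cv2.imwrite('pics/'+fn,d['frame']); np.save('pics/'+n+'.npy',{k:v for k,v in d.items()},allow_pickle=True); return d
def load(n): return np.load('pics/'+n+'.npy',allow_pickle=True).item()
def K(d): return np.array([[d['fx'],0,d['cx']],[0,d['fy'],d['cy']],[0,0,1.]])
def dist(d): return np.array(d.get('distortion',np.zeros(5)),float)
def ray(d,u,v):
    p=cv2.undistortPoints(np.array([[[u,v]]],float),K(d),dist(d))[0,0]
    return np.array(d['rotation'])@np.array([p[0],-p[1],-1.])
def at(d,u,v,z):
    e=np.array(d['eye']);r=ray(d,u,v); return e+r*(z-e[2])/r[2]
def pix(d,P):
    c=(np.atleast_2d(P)-np.array(d['eye']))@np.array(d['rotation']); c=c*[1,-1,-1]
    return cv2.projectPoints(c,np.zeros(3),np.zeros(3),K(d),dist(d))[0][:,0]
E
python3 - <<'E'
from h import *
for n in('side','top'):
    d=snap(n,n+'0.png'); print(n,{k:v for k,v in d.items() if k!='frame'})
s=ctrl.get_state();print(s, ctrl.hold_point_z)
E
```

```text
pics
side {'fx': 555.547164682149, 'fy': 555.547164682149, 'cx': 320.7458372347335, 'cy': 233.1290344536939, 'eye': array([ 0.47986629, -1.06603359,  1.1434781 ]), 'rotation': array([ 0.80357113,  0.00817186, -0.09960894])}
top {'fx': 504.1454764620523, 'fy': 504.1454764620523, 'cx': 315.888317734122, 'cy': 236.3530036501852, 'eye': array([ 0.4368193 , -0.01572855,  1.48115942]), 'rotation': array([ 0.09403192,  0.02299586, -1.59296971])}
{'clock': 0.1, 'q': array([ 1.34796726e+00,  1.26345119e-01, -4.04976006e-02,  1.40541663e+00,
        2.27497866e-06,  1.57074932e+00]), 'joint_velocities': array([-0.00119533, -0.00169104,  0.00329554,  0.00023118, -0.00107825,
       -0.00166868]), 'effort': array([-5.98934785e-04, -4.36901236e+01,  3.53609812e+01,  1.35419171e-02,
       -2.42930859e-06,  2.71183140e-06]), 'ee_pos': array([0.11593713, 0.51165925, 0.23059731]), 'eef_rot': array([-3.14012963e+00, -2.34375238e-06,  2.91881059e+00]), 'contact_force': array([ 0.50267308,  0.6554919 , -0.85325565]), 'torque': array([-0.03720296,  0.01545739,  0.06516396]), 'grip_force': 0.0, 'grip_width': 0.08533053075061807} 0.0187
```

View pics/top0.png

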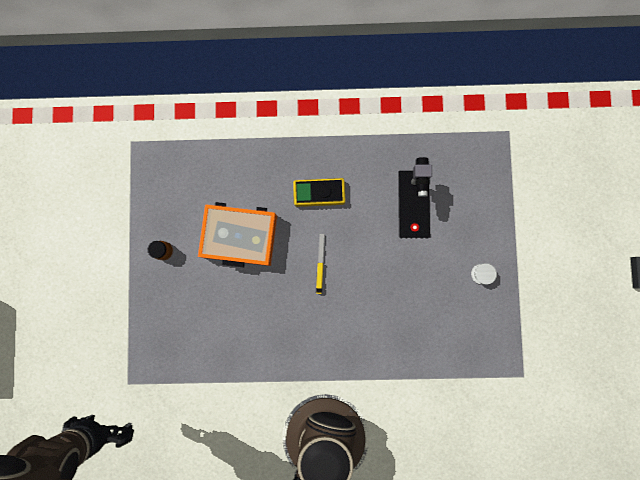

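View pics/side0.png

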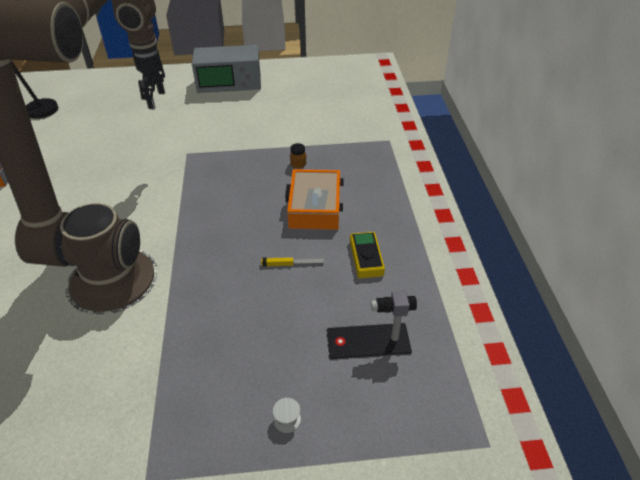

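The top view shows the case at about (238,235) with its lip at (233,263), the opener from (320,292) to (322,235), the multimeter at (319,191), the scope's red spot at (415,227), the jar at (160,250) and the reel at (484,273). The side view shows the same layout. Next I'll measure by segmentation.

```bash
cat >> h.py <<'E'
from scipy.spatial.transform import Rotation as Ro
_l=load
def load(n):
    d=_l(n); d['rotation']=Ro.from_euler('xyz',d['rotation']).as_matrix(); return d
E
python3 - <<'E'
from h import *
for n in('top','side'):
    d=load(n);hsv=cv2.cvtColor(d['frame'],cv2.COLOR_BGR2HSV)
    print(n,'base px',pix(d,[[0,0,0]]))
    def blobs(name,lo,hi,z,mn=15):
        m=cv2.inRange(hsv,np.array(lo),np.array(hi)); nn,l,st,c=cv2.connectedComponentsWithStats(m)
        for i in range(1,nn):
            if st[i,4]>=mn and st[i,1]>140:
                ct=np.argwhere(l==i)[:,::-1].astype(np.float32); r=cv2.minAreaRect(ct)
                print(name,st[i,4],np.round(c[i],1),np.round(at(d,*c[i],z),4),'box',[np.round(at(d,*p,z)[:2],3).tolist() for p in cv2.boxPoints(r)])
    blobs('orange',(5,180,120),(16,255,255),.065)
    blobs('yellow',(22,150,120),(32,255,255),.02)
    blobs('red',(0,150,120),(4,255,255),.008,6)
    blobs('red2',(174,150,120),(180,255,255),.008,6)
d=load('top'); f=d['frame']
cv2.imwrite('pics/c1.png',cv2.resize(f[150:310,190:350],(600,600),interpolation=cv2.INTER_CUBIC))
d=load('side'); f=d['frame']
cv2.imwrite('pics/c2.png',cv2.resize(f[160:280,250:410],(800,600),interpolation=cv2.INTER_CUBIC))
E
```

```text
top base px [[325.7436106  438.30885912]]
orange 817 [237.4 235.1] [0.5802 0.236  0.065 ] box [[0.522, 0.349], [0.673, 0.331], [0.643, 0.129], [0.493, 0.149]]
yellow 294 [319. 192.] [0.706  0.0027 0.02  ] box [[0.744, 0.079], [0.747, -0.07], [0.673, -0.072], [0.67, 0.077]]
yellow 140 [319.4 275.3] [0.4622 0.0073 0.02  ] box [[0.426, 0.018], [0.498, 0.013], [0.497, -0.003], [0.425, 0.002]]
red 41 [414.4 227. ] [ 0.5971 -0.2739  0.008 ] box [[0.609, -0.262], [0.609, -0.285], [0.588, -0.284], [0.588, -0.261]]
side base px [[111.76181832 278.02487448]]
orange 457 [313.5 192.3] [0.5781 0.2274 0.065 ] box [[0.493, 0.15], [0.509, 0.353], [0.672, 0.327], [0.643, 0.127]]
yellow 218 [367.4 257.8] [ 0.7058 -0.018   0.02  ] box [[0.669, 0.08], [0.748, 0.096], [0.745, -0.064], [0.673, -0.077]]
yellow 112 [279.  259.7] [0.4606 0.001  0.02  ] box [[0.428, 0.011], [0.497, 0.004], [0.496, -0.012], [0.427, -0.004]]
red 134 [424.5 165.9] [0.9666 0.3927 0.008 ] box [[0.946, 0.419], [0.996, 0.423], [0.987, 0.368], [0.938, 0.364]]
red 159 [433.6 189.3] [0.9667 0.2686 0.008 ] box [[0.945, 0.296], [0.998, 0
[... 285 characters left out ...]
6.1] [ 0.9668 -0.1037  0.008 ] box [[0.946, -0.075], [1.002, -0.074], [0.989, -0.131], [0.934, -0.132]]
red 326 [481.1 312.3] [ 0.9666 -0.2278  0.008 ] box [[0.944, -0.2], [0.993, -0.187], [0.989, -0.255], [0.942, -0.267]]
red 40 [339.8 340.9] [ 0.5963 -0.2769  0.008 ] box [[0.588, -0.265], [0.608, -0.267], [0.605, -0.29], [0.586, -0.288]]
red 401 [497.  353.3] [ 0.9666 -0.3521  0.008 ] box [[0.944, -0.324], [0.992, -0.31], [0.989, -0.379], [0.943, -0.391]]
red 503 [515.2 400.1] [ 0.9668 -0.4761  0.008 ] box [[0.943, -0.448], [0.991, -0.435], [0.99, -0.504], [0.944, -0.516]]
red 636 [536.1 454.4] [ 0.9667 -0.6004  0.008 ] box [[0.943, -0.572], [0.992, -0.56], [0.99, -0.628], [0.943, -0.639]]
```

View pics/c1.png

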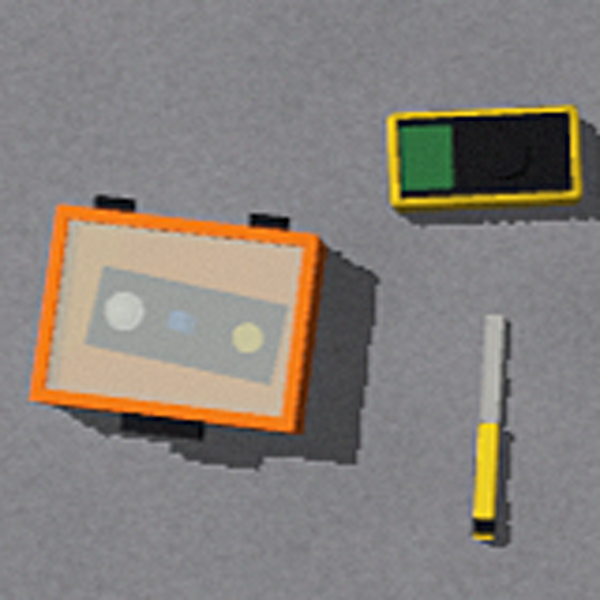

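View pics/c2.png

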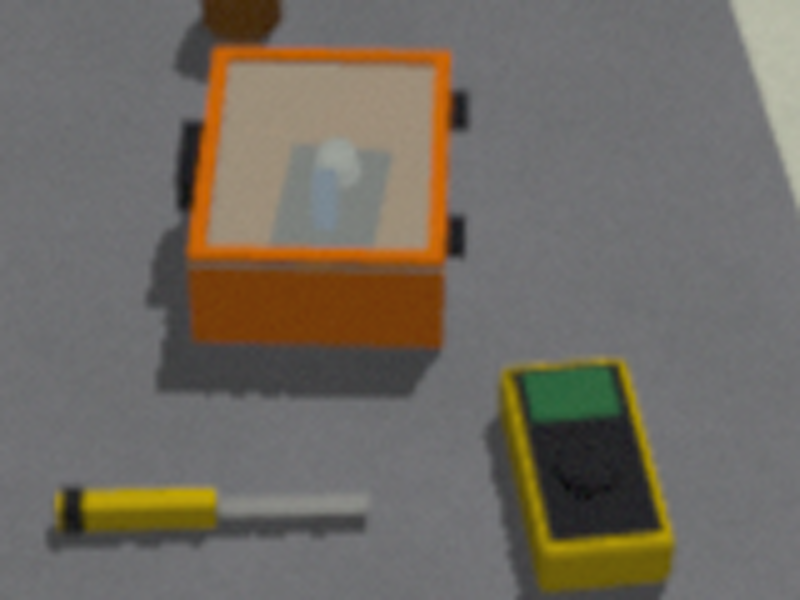

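The crops show the case corners, lip at crop (162,427), and the opener running from (483,540) to (495,316). The ball is on the tray's left (+y) side. Next I'll fit silhouettes for exact poses.

```bash
cat > fit.py <<'E'
from h import *
from scipy.optimize import minimize
S=8
def hullmask(pts,shape=(480,640)):
    return cv2.convexHull(pts.astype(np.float32))
def box(x0,x1,y0,y1,z0,z1): return np.array([[x,y,z] for x in(x0,x1) for y in(y0,y1) for z in(z0,z1)])
def world(p,B):
    c,s=np.cos(p[2]),np.sin(p[2]); return np.c_[p[0]+c*B[:,0]-s*B[:,1],p[1]+s*B[:,0]+c*B[:,1],B[:,2]]
def fit(n,lo,hi,win,B,p0,zsh=0):
    d=load(n);hsv=cv2.cvtColor(d['frame'],cv2.COLOR_BGR2HSV);u0,v0,u1,v1=win
    m=cv2.inRange(hsv,np.array(lo),np.array(hi)); m[:v0]=0;m[v1:]=0;m[:,:u0]=0;m[:,u1:]=0
    pts=np.argwhere(m)[:,::-1]
    big=np.vstack([pts+np.array(o)*.5 for o in((-1,-1),(1,-1),(-1,1),(1,1))]).astype(np.float32)
    H=cv2.convexHull(big)
    def cost(p):
        h=cv2.convexHull(pix(d,world(p,B)).astype(np.float32)); a,_=cv2.intersectConvexConvex(H,h)
        return cv2.contourArea(H)+cv2.contourArea(h)-2*a
    r=minimize(cost,p0,method='Nelder-Mead',options=dict(initial_simplex=[p0]+[np.array(p0)+e for e in np.diag([.01,.01,.1])],xatol=1e-5,fatol=1e-3,maxiter=2000))
    print(n,np.round(r.x,4),'deg',np.round(np.degrees(r.x[2]),2),'cost',round(r.fun,1),'of',cv2.contourArea(H)); return r.x
E
python3 - <<'E'
from fit import *
C=box(-.075,.075,-.1,.1,0,.0655); O=box(-.045,.045,-.008,.008,0,.02); M=box(-.0375,.0375,-.075,.075,0,.041)
fit('top',(3,120,40),(19,255,255),(195,195,290,280),C,[.58,.236,-.13])
fit('side',(3,120,40),(19,255,255),(282,165,350,240),C,[.58,.236,-.13])
fit('top',(20,90,60),(34,255,255),(305,255,335,300),O,[.457,.005,-.03])
fit('side',(20,90,60),(34,255,255),(255,250,300,275),O,[.457,.005,-.03])
d=load('top')
print('tip',at(d,(495+.5)/3.75-.5+190,(316+.5)/3.75-.5+150,.011))
d=load('side');print('tip',at(d,(368+.5)/5-.5+250,(506)/5-.5+160,.011))
E
```

```text
top [ 0.5832  0.2406 -0.1266] deg -7.25 cost 194.3 of 4079.5
side [ 0.5824  0.235  -0.1656] deg -9.49 cost 308.3 of 3243.5
top [ 0.4545  0.0086 -0.0682] deg -3.91 cost 28.9 of 202.0
side [ 0.4547  0.0038 -0.0538] deg -3.08 cost 13.3 of 296.5
tip [ 0.58303098 -0.00199319  0.011     ]
tip [ 0.58323239 -0.00761335  0.011     ]
```

>>> play_rows(steps=[{"dx": 0.673, "dy": -0.94, "dz": -0.24, "rz": 0.094, "fingers": 0.5}, {"dx": 0.673, "dy": -0.94, "dz": -0.24, "rz": 0.094, "fingers": 0.5}, {"dx": 0.673, "dy": -0.94, "dz": -0.24, "rz": 0.094, "fingers": 0.5}, {"dx": 0.673, "dy": -0.94, "dz": -0.24, "rz": 0.094, "fingers": 0.5}, {"dx": 0.673, "dy": -0.94, "dz": -0.24, "rz": 0.094, "fingers": 0.5}, {"dx": 0.673, "dy": -0.94, "dz": -0.24, "rz": 0.094, "fingers": 0.5}, {"dx": 0.673, "dy": -0.94, "dz": -0.24, "rz": 0.094, "fingers": 0.5}, {"dx": 0.673, "dy": -0.94, "dz": -0.24, "rz": 0.094, "fingers": 0.5}])

```text
$.steps[0]: bad value
```

>>> play_rows(steps=[{"dx": 0.673, "dy": -0.94, "dz": -0.24, "rz": 0.094, "fingers": 0.5}, {"dx": 0.673, "dy": -0.94, "dz": -0.24, "rz": 0.094, "fingers": 0.5}, {"dx": 0.673, "dy": -0.94, "dz": -0.24, "rz": 0.094, "fingers": 0.5}, {"dx": 0.673, "dy": -0.94, "dz": -0.24, "rz": 0.094, "fingers": 0.5}, {"dx": 0.673, "dy": -0.94, "dz": -0.24, "rz": 0.094, "fingers": 0.5}, {"dx": 0.673, "dy": -0.94, "dz": -0.24, "rz": 0.094, "fingers": 0.5}, {"dx": 0.673, "dy": -0.94, "dz": -0.24, "rz": 0.094, "fingers": 0.5}, {"dx": 0.673, "dy": -0.94, "dz": -0.24, "rz": 0.094, "fingers": 0.5}])

```text
$.steps[0]: bad value
```

>>> play_rows(steps=[{"dx": 0.673, "dy": -0.94, "dz": -0.24, "rz": 0.094}, {"dx": 0.673, "dy": -0.94, "dz": -0.24, "rz": 0.094}, {}, {}])

```text
$.steps[0]: bad value
```

>>> play_rows(steps=[{"dx": 0.67, "dy": -0.94, "dz": -0.24, "rx": 0, "ry": 0, "rz": 0.1, "fingers": 0.5}])

```text
clock: 0.18
ee_pos: [0.1347, 0.4869, 0.2238]
eef_rot: [3.14, -0.001, 2.931]
contact_force: [1.3, -1.5, -0.1]
grip_width: 0.0754
grip_force: 0.0
```

>>> play_rows(steps=[{"dx": 0.67, "dy": -0.94, "dz": -0.24, "rx": 0, "ry": 0, "rz": 0.1, "fingers": 0.5}, {"dx": 0.67, "dy": -0.94, "dz": -0.24, "rx": 0, "ry": 0, "rz": 0.1, "fingers": 0.5}, {"dx": 0.67, "dy": -0.94, "dz": -0.24, "rx": 0, "ry": 0, "rz": 0.1, "fingers": 0.5}, {"dx": 0.67, "dy": -0.94, "dz": -0.24, "rx": 0, "ry": 0, "rz": 0.1, "fingers": 0.5}, {"dx": 0.67, "dy": -0.94, "dz": -0.24, "rx": 0, "ry": 0, "rz": 0.1, "fingers": 0.5}, {"dx": 0.67, "dy": -0.94, "dz": -0.24, "rx": 0, "ry": 0, "rz": 0.1, "fingers": 0.5}, {"dx": 0.67, "dy": -0.94, "dz": -0.24, "rx": 0, "ry": 0, "rz": 0.1, "fingers": 0.5}, {"dx": 0.67, "dy": -0.94, "dz": -0.24, "rx": 0, "ry": 0, "rz": 0.1, "fingers": 0.5}])

```text
clock: 0.85
ee_pos: [0.2973, 0.2566, 0.166]
eef_rot: [-3.142, -0.0, 2.998]
contact_force: [1.0, -0.0, -0.3]
grip_width: 0.0427
grip_force: 0.0
```

>>> play_rows(steps=[{"dx": 0.67, "dy": -0.94, "dz": -0.24, "rx": 0, "ry": 0, "rz": 0.1, "fingers": 0.5}, {"dx": 0.67, "dy": -0.94, "dz": -0.24, "rx": 0, "ry": 0, "rz": 0.1, "fingers": 0.5}, {"dx": 0.67, "dy": -0.94, "dz": -0.24, "rx": 0, "ry": 0, "rz": 0.1, "fingers": 0.5}, {"dx": 0.67, "dy": -0.94, "dz": -0.24, "rx": 0, "ry": 0, "rz": 0.1, "fingers": 0.5}, {"dx": 0.67, "dy": -0.94, "dz": -0.24, "rx": 0, "ry": 0, "rz": 0.1, "fingers": 0.5}, {"dx": 0.67, "dy": -0.94, "dz": -0.24, "rx": 0, "ry": 0, "rz": 0.1, "fingers": 0.5}, {"dx": 0.67, "dy": -0.94, "dz": -0.24, "rx": 0, "ry": 0, "rz": 0.1, "fingers": 0.5}, {"dx": 0.67, "dy": -0.94, "dz": -0.24, "rx": 0, "ry": 0, "rz": 0.0, "fingers": 0.5}])

```text
clock: 1.52
ee_pos: [0.4582, 0.0309, 0.1083]
eef_rot: [3.142, -0.0, 3.058]
contact_force: [0.5, 0.2, -0.3]
grip_width: 0.0427
grip_force: 0.0
```

>>> play_rows(steps=[{"dx": 0.67, "dy": -0.94, "dz": -0.24, "rx": 0, "ry": 0, "rz": 0, "fingers": 0.5}, {"dx": 0, "dy": 0, "dz": 0, "rx": 0, "ry": 0, "rz": 0, "fingers": 0.5}, {"dx": 0, "dy": 0, "dz": 0, "rx": 0, "ry": 0, "rz": 0, "fingers": 0.5}])

```text
clock: 1.77
ee_pos: [0.4777, 0.003, 0.1006]
eef_rot: [-3.142, -0.002, 3.055]
contact_force: [-0.5, 0.9, -0.3]
grip_width: 0.0427
grip_force: 0.0
```

>>> play_rows(steps=[{"dx": 0.05, "dy": 0.05, "dz": -0.8, "rx": 0, "ry": 0, "rz": 0.1, "fingers": 0.5}, {"dx": 0, "dy": 0, "dz": -0.8, "rx": 0, "ry": 0, "rz": 0, "fingers": 0.5}, {"dx": 0, "dy": 0, "dz": -0.8, "rx": 0, "ry": 0, "rz": 0, "fingers": 0.5}, {"dx": 0, "dy": 0, "dz": -0.5, "rx": 0, "ry": 0, "rz": 0, "fingers": 0.5}, {"dx": 0, "dy": 0, "dz": -0.3, "rx": 0, "ry": 0, "rz": 0, "fingers": 0.5}, {"dx": 0, "dy": 0, "dz": 0, "rx": 0, "ry": 0, "rz": 0, "fingers": 0.5}])

```text
clock: 2.27
ee_pos: [0.4773, 0.0068, 0.0041]
eef_rot: [-3.142, -0.003, 3.069]
contact_force: [-0.3, 0.5, 0.6]
grip_width: 0.0424
grip_force: 0.0
```

>>> play_rows(steps=[{"dx": 0, "dy": 0, "dz": 0, "rx": 0, "ry": 0, "rz": 0, "fingers": 1}, {"dx": 0, "dy": 0, "dz": 0, "rx": 0, "ry": 0, "rz": 0, "fingers": 1}, {"dx": 0, "dy": 0, "dz": 0, "rx": 0, "ry": 0, "rz": 0, "fingers": 1}, {"dx": 0, "dy": 0, "dz": 0, "rx": 0, "ry": 0, "rz": 0, "fingers": 1}, {"dx": 0, "dy": 0, "dz": 0, "rx": 0, "ry": 0, "rz": 0, "fingers": 1}, {"dx": 0, "dy": 0, "dz": 0, "rx": 0, "ry": 0, "rz": 0, "fingers": 1}])

```text
clock: 2.77
ee_pos: [0.4804, 0.0061, 0.0072]
eef_rot: [3.141, 0.003, 3.067]
contact_force: [-0.8, 1.5, 6.8]
grip_width: 0.0145
grip_force: 60.9
```

>>> play_rows(steps=[{"dx": 0, "dy": 0, "dz": 0.5, "rx": 0, "ry": 0, "rz": 0, "fingers": 1}, {"dx": 0, "dy": 0, "dz": 0.5, "rx": 0, "ry": 0, "rz": 0, "fingers": 1}, {"dx": -0.4, "dy": 0.2, "dz": 0.5, "rx": 0, "ry": 0, "rz": 0, "fingers": 1}, {"dx": -0.74, "dy": 0.6, "dz": 0, "rx": 0, "ry": 0, "rz": -0.1, "fingers": 1}, {"dx": -0.8, "dy": 0.9, "dz": 0, "rx": 0, "ry": 0, "rz": -0.1, "fingers": 1}, {"dx": -0.8, "dy": 0.9, "dz": 0, "rx": 0, "ry": 0, "rz": -0.1, "fingers": 1}, {"dx": -0.8, "dy": 0.9, "dz": 0, "rx": 0, "ry": 0, "rz": -0.1, "fingers": 1}, {"dx": -0.4, "dy": 0.9, "dz": 0, "rx": 0, "ry": 0, "rz": -0.1, "fingers": 1}])

```text
clock: 3.43
ee_pos: [0.3585, 0.1383, 0.051]
eef_rot: [-3.141, -0.001, 3.022]
contact_force: [0.7, 0.6, -0.4]
grip_width: 0.0146
grip_force: 60.0
```

>>> play_rows(steps=[{"dx": 0, "dy": 0.9, "dz": 0, "rx": 0, "ry": 0, "rz": -0.1, "fingers": 1}, {"dx": 0, "dy": 0.9, "dz": 0, "rx": 0, "ry": 0, "rz": -0.14, "fingers": 1}, {"dx": 0, "dy": 0.9, "dz": 0, "rx": 0, "ry": 0, "rz": 0, "fingers": 1}, {"dx": 0, "dy": 0.9, "dz": 0, "rx": 0, "ry": 0, "rz": 0, "fingers": 1}, {"dx": 0, "dy": 0.77, "dz": 0, "rx": 0, "ry": 0, "rz": 0, "fingers": 1}, {"dx": 0, "dy": 0, "dz": 0, "rx": 0, "ry": 0, "rz": 0, "fingers": 1}, {"dx": 0, "dy": 0, "dz": 0, "rx": 0, "ry": 0, "rz": 0, "fingers": 1}, {"dx": 0, "dy": 0, "dz": 0, "rx": 0, "ry": 0, "rz": 0, "fingers": 1}])

```text
clock: 4.1
ee_pos: [0.3609, 0.2686, 0.0507]
eef_rot: [-3.141, -0.0, 3.003]
contact_force: [-0.2, 0.4, -0.9]
grip_width: 0.0143
grip_force: 60.0
```

Run:
```python
from h import *
a=snap('top','t1.png')['frame'];b=snap('side','s1.png')['frame']
f=lambda im,x,y:cv2.resize(im[y:y+120,x:x+80],(400,600),interpolation=cv2.INTER_CUBIC)
cv2.imwrite('pics/c3.png',np.hstack([f(a,200,235),f(b,240,140)]))
s=ctrl.get_state();print(s['ee_pos'],s['eef_rot'],s['contact_force'],s['torque'])
```

```text
[0.36098674 0.26807489 0.05071834] [-3.14119411e+00 -1.19481953e-04  3.00150764e+00] [ 0.12585644 -0.20865984 -0.71078848] [-0.02328622  0.0036302  -0.01553052]
```

View pics/c3.png

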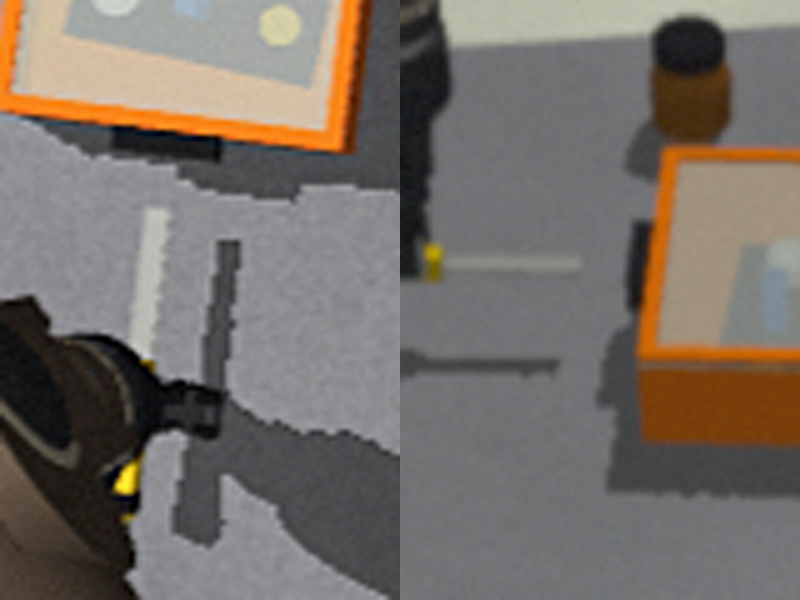

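Left panel (top camera): blade tip at crop (158,208), lip front edge at (112..221, 157), so the blade is roughly in line. Right panel (side camera): tip at (580,265), lip's front edge at (630, 220..310). Now to triangulate both.

```bash
cat >> h.py <<'E'
def tri(p,q):
    A=np.zeros((3,3));b=np.zeros(3)
    for n,uv in(('top',p),('side',q)):
        d=load(n);r=ray(d,*uv);r/=np.linalg.norm(r);P=np.eye(3)-np.outer(r,r);A+=P;b+=P@np.array(d['eye'])
    return np.linalg.solve(A,b)
E
python3 - <<'E'
from h import *
T=lambda x,y:(200+x/5-.5,235+y/5-.5); S=lambda x,y:(240+(x-400)/5-.5,140+y/5-.5)
print('tip',tri(T(158,208),S(580,265)))
for n,f,t,l in(('top',T,(158,208),(167,159)),('side',S,(580,265),(630,265))):
    d=load(n)
    print(n,'tip@.055',at(d,*f(*t),.055),'lip@.0655',at(d,*f(*l),.0655))
    c=np.array([.583,.238]);R=Ro.from_euler('z',-8,degrees=True).as_matrix()[:2,:2]
    print('pred lip px',pix(d,[[*(c+R@[-.089,0]),.0655]]),'obs',f(*l))
E
```

```text
tip [0.46420247 0.25772546 0.04953971]
top tip@.055 [0.46485668 0.25671208 0.055     ] lip@.0655 [0.49205507 0.24944358 0.0655    ]
pred lip px [[232.55997661 265.30881541]] obs (232.9, 266.3)
side tip@.055 [0.46352359 0.25106829 0.055     ] lip@.0655 [0.49380724 0.23505312 0.0655    ]
pred lip px [[285.57568403 189.26689224]] obs (285.5, 192.5)
```

>>> play_rows(steps=[{"dx": 0.3, "dy": -0.14, "dz": 0.05, "rx": 0, "ry": 0, "rz": 0, "fingers": 1}, {"dx": 0.3, "dy": -0.05, "dz": 0, "rx": 0, "ry": 0, "rz": 0, "fingers": 1}, {"dx": 0.3, "dy": -0.04, "dz": 0, "rx": 0, "ry": 0, "rz": 0, "fingers": 1}, {"dx": 0.2, "dy": -0.03, "dz": 0, "rx": 0, "ry": 0, "rz": 0, "fingers": 1}, {"dx": 0.18, "dy": -0.02, "dz": 0, "rx": 0, "ry": 0, "rz": 0, "fingers": 1}, {"dx": 0, "dy": 0, "dz": 0, "rx": 0, "ry": 0, "rz": 0, "fingers": 1}])

```text
clock: 4.7
ee_pos: [0.4009, 0.2604, 0.0521]
eef_rot: [3.141, 0.0, 3.001]
contact_force: [0.3, -1.1, -0.3]
grip_width: 0.0143
grip_force: 60.0
```

Run:
```python
from h import *
a=snap('top','t2.png')['frame'];b=snap('side','s2.png')['frame']
f=lambda im,x,y:cv2.resize(im[y:y+60,x:x+40],(400,600),interpolation=cv2.INTER_CUBIC)
cv2.imwrite('pics/c4.png',np.hstack([f(a,215,245),f(b,258,165)]))
s=ctrl.get_state();print(s['ee_pos'],s['eef_rot'],s['contact_force'],s['torque'])
```

```text
[0.39962864 0.26039222 0.05198182] [-3.14130916e+00 -5.71559927e-04  3.00189521e+00] [ 0.00891572 -0.07192592 -1.27041   ] [0.01014048 0.01662387 0.03903705]
```

View pics/c4.png

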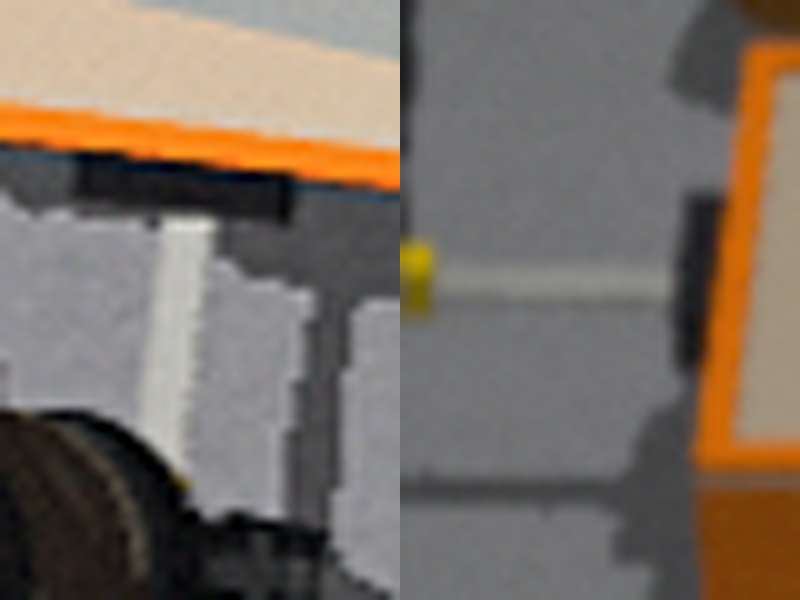

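The top view shows the blade going under the black lip at crop (187,215), with no contact force, so it is in the slot. Next I'll work out the arc for lifting the lid.

Run:
```python
import numpy as np
th=np.r_[0,np.arange(.1,1.81,.1)]; r=.152-.012*th
F=.152-r*np.cos(th);U=r*np.sin(th)+np.where(th>0,.004,0)
c,s=np.cos(np.radians(-8)),np.sin(np.radians(-8))
for i in range(1,len(th)): print(round(th[i],1),np.round(np.array([c*(F[i]-F[i-1]),s*(F[i]-F[i-1]),U[i]-U[i-1]])/.03,2))
```

```text
0.1 [ 0.06 -0.01  0.64]
0.2 [ 0.11 -0.02  0.49]
0.3 [ 0.16 -0.02  0.47]
0.4 [ 0.2  -0.03  0.45]
0.5 [ 0.25 -0.03  0.42]
0.6 [ 0.28 -0.04  0.39]
0.7 [ 0.32 -0.04  0.36]
0.8 [ 0.35 -0.05  0.32]
0.9 [ 0.38 -0.05  0.28]
1.0 [ 0.4  -0.06  0.24]
1.1 [ 0.42 -0.06  0.2 ]
1.2 [ 0.43 -0.06  0.15]
1.3 [ 0.44 -0.06  0.11]
1.4 [ 0.45 -0.06  0.06]
1.5 [ 0.45 -0.06  0.01]
1.6 [ 0.44 -0.06 -0.03]
1.7 [ 0.43 -0.06 -0.07]
1.8 [ 0.42 -0.06 -0.12]
```

>>> play_rows(steps=[{"dx": 0, "dy": 0, "dz": 0.32, "rx": 0, "ry": 0, "rz": 0, "fingers": 1}, {"dx": 0, "dy": 0, "dz": 0.32, "rx": 0, "ry": 0, "rz": 0, "fingers": 1}, {"dx": 0.17, "dy": -0.03, "dz": 0.49, "rx": 0, "ry": 0, "rz": 0, "fingers": 1}, {"dx": 0.16, "dy": -0.02, "dz": 0.47, "rx": 0, "ry": 0, "rz": 0, "fingers": 1}, {"dx": 0.2, "dy": -0.03, "dz": 0.45, "rx": 0, "ry": 0, "rz": 0, "fingers": 1}, {"dx": 0.25, "dy": -0.03, "dz": 0.42, "rx": 0, "ry": 0, "rz": 0, "fingers": 1}])

```text
clock: 5.3
ee_pos: [0.422, 0.2575, 0.128]
eef_rot: [3.141, -0.001, 3.004]
contact_force: [-2.6, 0.9, -1.5]
grip_width: 0.0143
grip_force: 59.9
```

Run:
```python
from h import *
a=snap('top','t3.png')['frame'];b=snap('side','s3.png')['frame']
f=lambda im,x,y:cv2.resize(im[y:y+120,x:x+80],(400,600),interpolation=cv2.INTER_CUBIC)
cv2.imwrite('pics/c5.png',np.hstack([f(a,200,185),f(b,270,130)]))
s=ctrl.get_state();print(s['ee_pos'],s['eef_rot'],s['contact_force'],s['torque'])
```

```text
[0.42432263 0.25819515 0.12920262] [3.13872802 0.00340331 3.00255321] [ 0.26124321  0.5308606  -0.90341004] [ 0.00128548 -0.01819383  0.01033078]
```

View pics/c5.png

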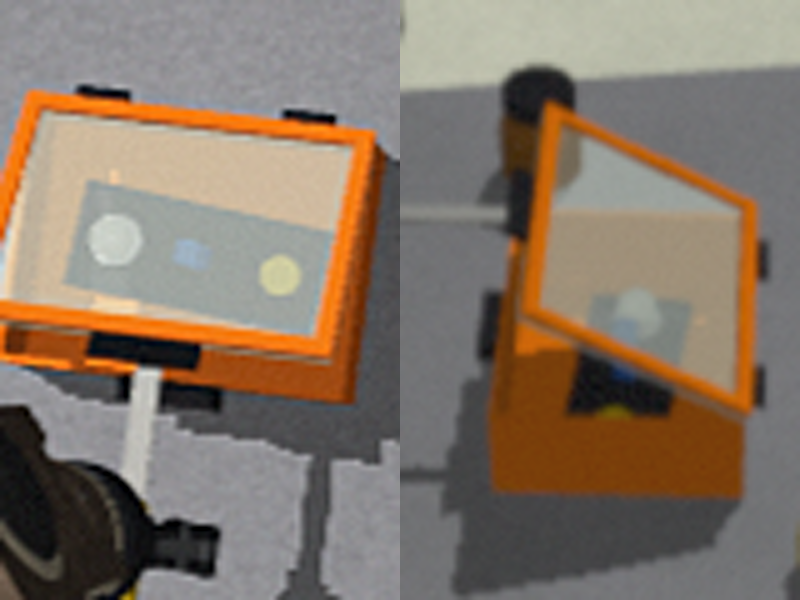

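The lid is up by about 0.5 rad with the blade under the lip (top view crop (147,370)), so I'll continue the arc.

>>> play_rows(steps=[{"dx": 0.28, "dy": -0.04, "dz": 0.39, "rx": 0, "ry": 0, "rz": 0, "fingers": 1}, {"dx": 0.32, "dy": -0.04, "dz": 0.36, "rx": 0, "ry": 0, "rz": 0, "fingers": 1}, {"dx": 0.35, "dy": -0.05, "dz": 0.32, "rx": 0, "ry": 0, "rz": 0, "fingers": 1}, {"dx": 0.38, "dy": -0.05, "dz": 0.28, "rx": 0, "ry": 0, "rz": 0, "fingers": 1}, {"dx": 0.4, "dy": -0.06, "dz": 0.24, "rx": 0, "ry": 0, "rz": 0, "fingers": 1}, {"dx": 0.42, "dy": -0.06, "dz": 0.2, "rx": 0, "ry": 0, "rz": 0, "fingers": 1}, {"dx": 0.43, "dy": -0.06, "dz": 0.15, "rx": 0, "ry": 0, "rz": 0, "fingers": 1}])

```text
clock: 5.98
ee_pos: [0.4999, 0.2467, 0.185]
eef_rot: [3.141, -0.001, 3.003]
contact_force: [-0.9, -0.3, -0.6]
grip_width: 0.0142
grip_force: 60.0
```

>>> play_rows(steps=[{"dx": 0.44, "dy": -0.06, "dz": 0.11, "rx": 0, "ry": 0, "rz": 0, "fingers": 1}, {"dx": 0.45, "dy": -0.06, "dz": 0.06, "rx": 0, "ry": 0, "rz": 0, "fingers": 1}, {"dx": 0.45, "dy": -0.06, "dz": 0.01, "rx": 0, "ry": 0, "rz": 0, "fingers": 1}, {"dx": 0.44, "dy": -0.06, "dz": -0.03, "rx": 0, "ry": 0, "rz": 0, "fingers": 1}, {"dx": 0.43, "dy": -0.06, "dz": -0.07, "rx": 0, "ry": 0, "rz": 0, "fingers": 1}, {"dx": 0.42, "dy": -0.06, "dz": -0.1, "rx": 0, "ry": 0, "rz": 0, "fingers": 1}, {"dx": 0, "dy": 0, "dz": 0, "rx": 0, "ry": 0, "rz": 0, "fingers": 1}])

```text
clock: 6.57
ee_pos: [0.5807, 0.2354, 0.1825]
eef_rot: [-3.141, -0.0, 3.002]
contact_force: [-1.0, -0.7, -0.3]
grip_width: 0.0142
grip_force: 60.0
```

Run:
```python
from h import *
a=snap('top','t4.png')['frame'];b=snap('side','s4.png')['frame']
f=lambda im,x,y:cv2.resize(im[y:y+150,x:x+100],(400,600),interpolation=cv2.INTER_CUBIC)
cv2.imwrite('pics/c6.png',np.hstack([f(a,190,140),f(b,270,100)]))
s=ctrl.get_state();print(s['ee_pos'],s['eef_rot'],s['contact_force'],s['torque'])
```

```text
[0.57910962 0.23557691 0.18313477] [-3.14097304e+00 -1.13912524e-03  3.00217490e+00] [ 0.35049174 -0.73838319 -1.30054384] [ 0.04155084 -0.04332366 -0.0029359 ]
```

View pics/c6.png

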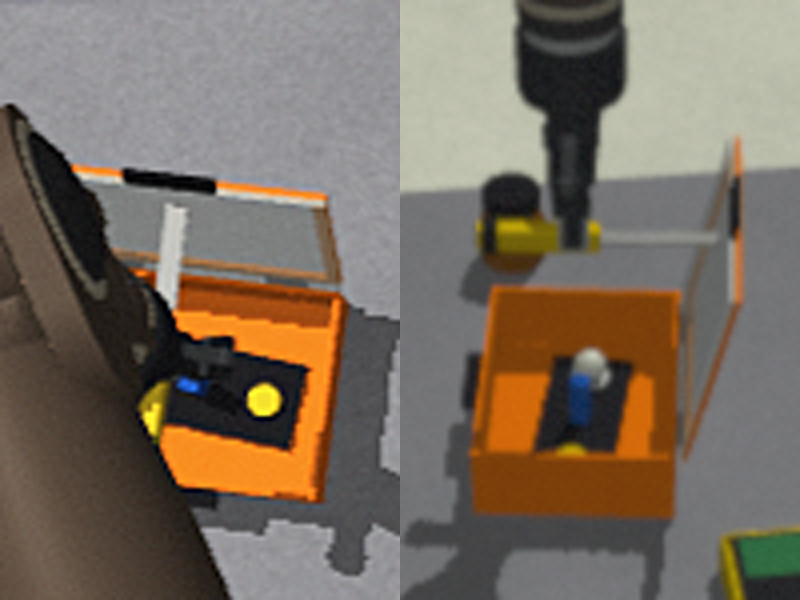

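The lid stands past upright (about 1.75 rad), with the tray, ball and post visible inside. Next I'll retreat and carry the opener back.

>>> play_rows(steps=[{"dx": -0.7, "dy": 0.1, "dz": 0, "rx": 0, "ry": 0, "rz": 0, "fingers": 1}, {"dx": -0.9, "dy": 0.12, "dz": 0, "rx": 0, "ry": 0, "rz": 0, "fingers": 1}, {"dx": -0.9, "dy": 0.12, "dz": 0, "rx": 0, "ry": 0, "rz": 0, "fingers": 1}, {"dx": -0.9, "dy": 0.12, "dz": 0, "rx": 0, "ry": 0, "rz": 0, "fingers": 1}, {"dx": -0.9, "dy": 0.12, "dz": 0, "rx": 0, "ry": 0, "rz": 0, "fingers": 1}, {"dx": -0.8, "dy": -0.5, "dz": 0, "rx": 0, "ry": 0, "rz": 0, "fingers": 1}, {"dx": -0.2, "dy": -0.9, "dz": -0.2, "rx": 0, "ry": 0, "rz": 0, "fingers": 1}, {"dx": 0, "dy": -0.95, "dz": -0.2, "rx": 0, "ry": 0, "rz": 0, "fingers": 1}])

```text
clock: 7.33
ee_pos: [0.4178, 0.1828, 0.1724]
eef_rot: [3.141, 0.001, 3.007]
contact_force: [0.5, -0.8, 0.2]
grip_width: 0.014
grip_force: 60.0
```

>>> play_rows(steps=[{"dx": 0, "dy": -0.95, "dz": -0.2, "rx": 0, "ry": 0, "rz": 0, "fingers": 1}, {"dx": 0, "dy": -0.95, "dz": -0.3, "rx": 0, "ry": 0, "rz": 0, "fingers": 1}, {"dx": 0, "dy": -0.95, "dz": -0.7, "rx": 0, "ry": 0, "rz": 0, "fingers": 1}, {"dx": 0, "dy": -0.95, "dz": -0.9, "rx": 0, "ry": 0, "rz": 0, "fingers": 1}, {"dx": 0, "dy": -0.9, "dz": -0.9, "rx": 0, "ry": 0, "rz": 0, "fingers": 1}, {"dx": 0, "dy": -0.5, "dz": -0.9, "rx": 0, "ry": 0, "rz": 0, "fingers": 1}, {"dx": 0, "dy": 0, "dz": 0, "rx": 0, "ry": 0, "rz": 0, "fingers": 1}, {"dx": 0, "dy": 0, "dz": 0, "rx": 0, "ry": 0, "rz": 0, "fingers": 1}])

```text
clock: 8.0
ee_pos: [0.4185, 0.0262, 0.0542]
eef_rot: [-3.141, -0.003, 3.001]
contact_force: [-0.2, -0.1, -0.5]
grip_width: 0.0145
grip_force: 60.0
```

>>> play_rows(steps=[{"dx": 0, "dy": 0, "dz": -0.7, "rx": 0, "ry": 0, "rz": 0, "fingers": 1}, {"dx": 0, "dy": 0, "dz": -0.5, "rx": 0, "ry": 0, "rz": 0, "fingers": 1}, {"dx": 0, "dy": 0, "dz": -0.2, "rx": 0, "ry": 0, "rz": 0, "fingers": 1}, {"dx": 0, "dy": 0, "dz": -0.1, "rx": 0, "ry": 0, "rz": 0, "fingers": 1}, {"dx": 0, "dy": 0, "dz": 0, "rx": 0, "ry": 0, "rz": 0, "fingers": 1}, {"dx": 0, "dy": 0, "dz": 0, "rx": 0, "ry": 0, "rz": 0, "fingers": 1}])

```text
clock: 8.5
ee_pos: [0.4211, 0.0272, 0.0111]
eef_rot: [3.141, 0.002, 3.003]
contact_force: [0.3, 0.6, 0.1]
grip_width: 0.0141
grip_force: 60.0
```

>>> play_rows(steps=[{"dx": 0, "dy": 0, "dz": -0.08, "rx": 0, "ry": 0, "rz": 0, "fingers": 1}, {"dx": 0, "dy": 0, "dz": 0, "rx": 0, "ry": 0, "rz": 0, "fingers": 1}, {"dx": 0, "dy": 0, "dz": 0, "rx": 0, "ry": 0, "rz": 0, "fingers": 0.5}, {"dx": 0, "dy": 0, "dz": 0, "rx": 0, "ry": 0, "rz": 0, "fingers": 0.5}, {"dx": 0, "dy": 0, "dz": 0, "rx": 0, "ry": 0, "rz": 0, "fingers": 0.5}, {"dx": 0, "dy": 0, "dz": 0, "rx": 0, "ry": 0, "rz": 0, "fingers": 0.5}, {"dx": 0, "dy": 0, "dz": 0.5, "rx": 0, "ry": 0, "rz": 0, "fingers": 0.5}, {"dx": 0, "dy": 0, "dz": 0.9, "rx": 0, "ry": 0, "rz": 0, "fingers": 0.5}])

```text
clock: 9.17
ee_pos: [0.4178, 0.0264, 0.0476]
eef_rot: [-3.14, -0.005, 3.002]
contact_force: [0.5, -1.0, -0.1]
grip_width: 0.0426
grip_force: 0.0
```

>>> play_rows(steps=[{"dx": 0, "dy": 0, "dz": 0.9, "rx": 0, "ry": 0, "rz": 0, "fingers": 0.5}, {"dx": 0, "dy": 0, "dz": 0.9, "rx": 0, "ry": 0, "rz": 0, "fingers": 0.5}, {"dx": -0.5, "dy": 0, "dz": 0.9, "rx": 0, "ry": 0, "rz": -1, "fingers": 0.5}, {"dx": -0.5, "dy": 0, "dz": 0.9, "rx": 0, "ry": 0, "rz": -1, "fingers": 0.5}, {"dx": -0.5, "dy": 0, "dz": 0.5, "rx": 0, "ry": 0, "rz": -1, "fingers": 0.5}, {"dx": 0, "dy": 0, "dz": 0, "rx": 0, "ry": 0, "rz": -1, "fingers": 0.5}, {"dx": 0, "dy": 0, "dz": 0, "rx": 0, "ry": 0, "rz": -1, "fingers": 0.5}, {"dx": 0, "dy": 0, "dz": 0, "rx": 0, "ry": 0, "rz": -1, "fingers": 0.5}])

```text
clock: 9.83
ee_pos: [0.3753, 0.0266, 0.1732]
eef_rot: [3.14, 0.001, 2.475]
contact_force: [0.1, 0.3, -0.4]
grip_width: 0.0425
grip_force: 0.0
```

Run:
```python
from h import *
a=snap('top','t5.png')['frame'];b=snap('side','s5.png')['frame']
f=lambda im,x,y,w,h,s:cv2.resize(im[y:y+h,x:x+w],(w*s,h*s),interpolation=cv2.INTER_CUBIC)
cv2.imwrite('pics/c7.png',np.hstack([f(a,195,190,100,150,4),f(b,270,140,100,150,4)]))
s=ctrl.get_state();print(s['ee_pos'],s['eef_rot'],s['contact_force'],s['grip_width'])
```

```text
[0.3751542  0.02657298 0.17269402] [3.14127114e+00 3.62656198e-04 2.47862415e+00] [ 0.19600276 -0.77648539 -0.40765194] 0.042616523988014604
```

View pics/c7.png

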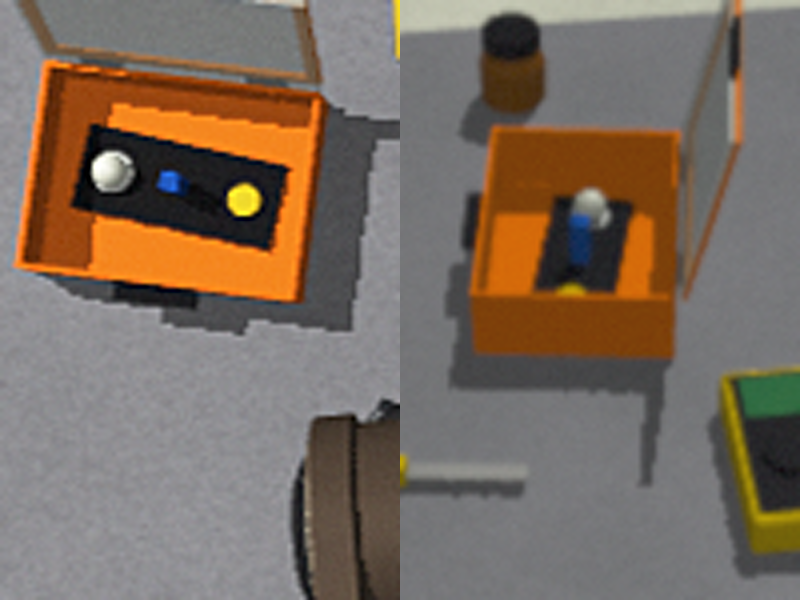

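The left panel shows the tray's corners at crop (92,124), (289,168), (270,250) and (73,208), the ball at (113,171), the disc at (245,200) and the post top at (170,180). The lid stays open and the opener lies on the bench.

Run:
```python
from h import *
d=load('top');f=lambda x,y:(195+(x+.5)/4-.5,190+(y+.5)/4-.5)
P=[at(d,*f(*p),.009)[:2] for p in((92,124),(289,168),(270,250),(73,208))]
print('corners',np.round(P,4),'c',np.mean(P,0)); v=(P[0]-P[1]+P[3]-P[2])/2; print('yaw',np.degrees(np.arctan2(-v[0],v[1])),np.linalg.norm(v))
hs=[('top',(195,190,295,270)),('side',(285,165,345,235))]
for n,w in hs:
    d=load(n);F=d['frame'];h=cv2.cvtColor(F,cv2.COLOR_BGR2HSV)
    def c(nm,lo,hi,z):
        m=cv2.inRange(h,np.array(lo),np.array(hi));M=np.zeros_like(m);M[w[1]:w[3],w[0]:w[2]]=m[w[1]:w[3],w[0]:w[2]]
        p=np.argwhere(M)[:,::-1]; 
        if len(p): print(n,nm,len(p),p.min(0),p.max(0),np.round(at(d,*p.mean(0),z),4))
    c('post',(105,150,60),(130,255,255),.049 if n=='top' else .03)
    c('disc',(22,180,150),(33,255,255),.015)
    c('ball',(0,0,110),(180,60,255),.0215)
    c('ballb',(0,0,170),(180,60,255),.0215)
```

```text
corners [[0.6302 0.3045]
 [0.5939 0.159 ]
 [0.5338 0.1737]
 [0.5682 0.3187]] c [0.58151965 0.23897313]
yaw -13.673722693677352 0.14947935929699444
top post 34 [234 232] [241 238] [0.5818 0.2395 0.049 ]
top disc 66 [252 190] [294 243] [0.5972 0.1676 0.015 ]
top ball 2833 [195 190] [294 269] [0.6345 0.2199 0.0215]
top ballb 71 [200 190] [270 267] [0.6176 0.2696 0.0215]
side post 59 [312 194] [317 205] [0.581  0.2352 0.03  ]
side disc 6 [310 212] [315 212] [0.5713 0.1944 0.015 ]
side ball 545 [285 165] [344 234] [0.6141 0.2986 0.0215]
side ballb 8 [316 188] [319 189] [0.5965 0.2969 0.0215]
```

>>> play_rows(steps=[{"dx": 0.5, "dy": 0.5, "dz": 0, "rx": 0, "ry": 0, "rz": -0.94, "fingers": 0.5}, {"dx": 0.5, "dy": 0.5, "dz": 0, "rx": 0, "ry": 0, "rz": -0.94, "fingers": 0.5}, {"dx": 0.5, "dy": 0.5, "dz": 0, "rx": 0, "ry": 0, "rz": -0.94, "fingers": 0.5}, {"dx": 0.5, "dy": 0.5, "dz": 0, "rx": 0, "ry": 0, "rz": -0.94, "fingers": 0.5}, {"dx": 0.5, "dy": 0.5, "dz": 0, "rx": 0, "ry": 0, "rz": -0.94, "fingers": 0.5}, {"dx": 0.5, "dy": 0.5, "dz": 0, "rx": 0, "ry": 0, "rz": -0.94, "fingers": 0.5}, {"dx": 0.5, "dy": 0.5, "dz": 0, "rx": 0, "ry": 0, "rz": -0.94, "fingers": 0.5}, {"dx": 0.5, "dy": 0.5, "dz": 0, "rx": 0, "ry": 0, "rz": -0.94, "fingers": 0.5}])

```text
clock: 10.6
ee_pos: [0.4958, 0.1474, 0.1721]
eef_rot: [-3.141, 0.0, 1.822]
contact_force: [0.8, 0.1, 0.5]
grip_width: 0.0425
grip_force: 0.0
```

>>> play_rows(steps=[{"dx": 0.5, "dy": 0.5, "dz": 0, "rx": 0, "ry": 0, "rz": -0.94, "fingers": 0.5}, {"dx": 0.5, "dy": 0.5, "dz": 0, "rx": 0, "ry": 0, "rz": -0.94, "fingers": 0.5}, {"dx": 0.5, "dy": 0.5, "dz": 0, "rx": 0, "ry": 0, "rz": -0.94, "fingers": 0.5}, {"dx": 0.5, "dy": 0.5, "dz": 0, "rx": 0, "ry": 0, "rz": -0.94, "fingers": 0.5}, {"dx": 0.5, "dy": 0.5, "dz": 0, "rx": 0, "ry": 0, "rz": -0.94, "fingers": 0.5}, {"dx": 0.35, "dy": 0.5, "dz": 0, "rx": 0, "ry": 0, "rz": -0.94, "fingers": 0.5}, {"dx": 0, "dy": 0, "dz": 0, "rx": 0, "ry": 0, "rz": 0, "fingers": 0.5}, {"dx": 0, "dy": 0, "dz": 0, "rx": 0, "ry": 0, "rz": 0, "fingers": 0.5}])

```text
clock: 11.27
ee_pos: [0.5808, 0.237, 0.1715]
eef_rot: [-3.14, 0.001, 1.334]
contact_force: [-0.4, -0.2, -0.8]
grip_width: 0.0427
grip_force: 0.0
```

Run:
```python
from h import *
s=ctrl.get_state();print(s['ee_pos'],s['eef_rot'],s['q'])
```

```text
[0.58077384 0.23703608 0.17145213] [-3.14033691e+00  1.05810548e-03  1.33449150e+00] [ 3.87561441e-01  3.27309720e-01  8.36479506e-02  1.32877187e+00
 -1.25208122e-04  2.19466336e+00]
```

>>> play_rows(steps=[{"dx": 0.02, "dy": 0.03, "dz": -0.9, "rx": 0, "ry": 0, "rz": 0, "fingers": 0.5}, {"dx": 0, "dy": 0, "dz": -0.9, "rx": 0, "ry": 0, "rz": 0, "fingers": 0.5}, {"dx": 0, "dy": 0, "dz": -0.9, "rx": 0, "ry": 0, "rz": 0, "fingers": 0.5}, {"dx": 0, "dy": 0, "dz": -0.8, "rx": 0, "ry": 0, "rz": 0, "fingers": 0.5}, {"dx": 0, "dy": 0, "dz": -0.7, "rx": 0, "ry": 0, "rz": 0, "fingers": 0.5}, {"dx": 0, "dy": 0, "dz": -0.5, "rx": 0, "ry": 0, "rz": 0, "fingers": 0.5}, {"dx": 0, "dy": 0, "dz": -0.28, "rx": 0, "ry": 0, "rz": 0, "fingers": 0.5}, {"dx": 0, "dy": 0, "dz": 0, "rx": 0, "ry": 0, "rz": 0, "fingers": 0.5}])

```text
clock: 11.93
ee_pos: [0.5796, 0.2363, 0.0212]
eef_rot: [-3.139, 0.002, 1.332]
contact_force: [0.4, -0.6, -0.4]
grip_width: 0.0425
grip_force: 0.0
```

>>> play_rows(steps=[{"dx": 0, "dy": 0, "dz": 0, "rx": 0, "ry": 0, "rz": 0, "fingers": 0.6}, {"dx": 0, "dy": 0, "dz": 0, "rx": 0, "ry": 0, "rz": 0, "fingers": 0.7}, {"dx": 0, "dy": 0, "dz": 0, "rx": 0, "ry": 0, "rz": 0, "fingers": 0.75}, {"dx": 0, "dy": 0, "dz": 0, "rx": 0, "ry": 0, "rz": 0, "fingers": 0.8}, {"dx": 0, "dy": 0, "dz": 0, "rx": 0, "ry": 0, "rz": 0, "fingers": 0.85}, {"dx": 0, "dy": 0, "dz": 0, "rx": 0, "ry": 0, "rz": 0, "fingers": 1}, {"dx": 0, "dy": 0, "dz": 0, "rx": 0, "ry": 0, "rz": 0, "fingers": 1}, {"dx": 0, "dy": 0, "dz": 0, "rx": 0, "ry": 0, "rz": 0, "fingers": 1}])

```text
clock: 12.6
ee_pos: [0.582, 0.2378, 0.0244]
eef_rot: [3.14, -0.001, 1.331]
contact_force: [-1.4, 0.2, 6.6]
grip_width: 0.0131
grip_force: 59.2
```

>>> play_rows(steps=[{"dx": 0, "dy": 0, "dz": 0.1, "rx": 0, "ry": 0, "rz": 0, "fingers": 1}, {"dx": 0, "dy": 0, "dz": 0.25, "rx": 0, "ry": 0, "rz": 0, "fingers": 1}, {"dx": 0, "dy": 0, "dz": 0.4, "rx": 0, "ry": 0, "rz": 0, "fingers": 1}, {"dx": 0, "dy": 0, "dz": 0.5, "rx": 0, "ry": 0, "rz": 0, "fingers": 1}, {"dx": 0, "dy": 0, "dz": 0.55, "rx": 0, "ry": 0, "rz": 0, "fingers": 1}, {"dx": 0, "dy": 0, "dz": 0.5, "rx": 0, "ry": 0, "rz": 0, "fingers": 1}, {"dx": 0, "dy": 0, "dz": 0.5, "rx": 0, "ry": 0, "rz": 0, "fingers": 1}, {"dx": 0, "dy": 0, "dz": 0.4, "rx": 0, "ry": 0, "rz": 0, "fingers": 1}])

```text
clock: 13.27
ee_pos: [0.5816, 0.2377, 0.1214]
eef_rot: [3.14, -0.001, 1.331]
contact_force: [0.5, 0.5, -1.1]
grip_width: 0.0129
grip_force: 58.5
```

>>> play_rows(steps=[{"dx": 0, "dy": 0, "dz": 0.35, "rx": 0, "ry": 0, "rz": 0, "fingers": 1}, {"dx": 0, "dy": 0, "dz": 0.25, "rx": 0, "ry": 0, "rz": 0, "fingers": 1}, {"dx": 0, "dy": 0, "dz": 0.15, "rx": 0, "ry": 0, "rz": 0, "fingers": 1}, {"dx": 0, "dy": 0, "dz": 0, "rx": 0, "ry": 0, "rz": 0, "fingers": 1}, {"dx": 0, "dy": 0, "dz": 0, "rx": 0, "ry": 0, "rz": 0, "fingers": 1}])

```text
clock: 13.68
ee_pos: [0.5812, 0.2375, 0.1412]
eef_rot: [-3.141, 0.0, 1.331]
contact_force: [-0.6, -0.4, -1.6]
grip_width: 0.0128
grip_force: 58.5
```

Run:
```python
from h import *
b=snap('side','s6.png')['frame']
s=ctrl.get_state();print(s['ee_pos'],s['eef_rot'],s['contact_force'],s['torque'])
d=load('side');h=cv2.cvtColor(b,cv2.COLOR_BGR2HSV)
c=pix(d,[[.582+.0118,.238+.0486,.140]])[0];print('ball pred px',c)
x,y=c.astype(int)
m=cv2.inRange(h[y-15:y+16,x-15:x+16],(0,0,120),(180,50,255));print('\n'.join(''.join('#' if v else '.' for v in r) for r in m))
```

```text
[0.58098278 0.2373741  0.14080933] [-3.14060460e+00  6.71588838e-04  1.33051868e+00] [-0.08655632 -0.04292476 -1.08122513] [-0.04861969 -0.00371792  0.04349026]
ball pred px [316.44997671 160.20783595]
...............................
...............................
...............................
...............................
........................#......
........................#......
...............................
...............................
...............................
...............................
............#..................
...............................
............###................
............###................
............###................
.............##..............#.
.............##................
...............................
...............................
...............................
...............................
...............................
...............................
...............................
...............................
............................##.
...........................####
...............................
...............................
...............................
...............................
```

>>> play_rows(steps=[{"dx": 0.01, "dy": -0.2, "dz": 0.01, "rx": 0, "ry": 0, "rz": 0, "fingers": 1}, {"dx": 0.01, "dy": -0.4, "dz": 0.01, "rx": 0, "ry": 0, "rz": 0, "fingers": 1}, {"dx": 0.01, "dy": -0.6, "dz": 0.01, "rx": 0, "ry": 0, "rz": 0, "fingers": 1}, {"dx": 0.01, "dy": -0.8, "dz": 0.01, "rx": 0, "ry": 0, "rz": 0, "fingers": 1}, {"dx": 0.01, "dy": -0.9, "dz": 0.01, "rx": 0, "ry": 0, "rz": 0, "fingers": 1}, {"dx": 0.01, "dy": -0.9, "dz": 0.01, "rx": 0, "ry": 0, "rz": 0, "fingers": 1}, {"dx": 0.01, "dy": -0.9, "dz": 0.01, "rx": 0, "ry": 0, "rz": 0, "fingers": 1}, {"dx": 0.01, "dy": -0.9, "dz": 0, "rx": 0, "ry": 0, "rz": 0, "fingers": 1}])

```text
clock: 14.4
ee_pos: [0.5831, 0.0672, 0.1434]
eef_rot: [-3.141, 0.001, 1.33]
contact_force: [0.6, 1.0, -2.1]
grip_width: 0.0127
grip_force: 58.5
```

>>> play_rows(steps=[{"dx": 0, "dy": -0.9, "dz": 0, "rx": 0, "ry": 0, "rz": 0, "fingers": 1}, {"dx": 0, "dy": -0.9, "dz": 0, "rx": 0, "ry": 0, "rz": 0, "fingers": 1}, {"dx": 0, "dy": -0.9, "dz": 0, "rx": 0, "ry": 0, "rz": 0, "fingers": 1}, {"dx": 0, "dy": -0.9, "dz": 0, "rx": 0, "ry": 0, "rz": 0, "fingers": 1}, {"dx": 0, "dy": -0.9, "dz": 0, "rx": 0, "ry": 0, "rz": 0, "fingers": 1}, {"dx": 0, "dy": -0.9, "dz": 0, "rx": 0, "ry": 0, "rz": 0, "fingers": 1}, {"dx": 0, "dy": -0.9, "dz": 0, "rx": 0, "ry": 0, "rz": 0, "fingers": 1}, {"dx": 0, "dy": -0.9, "dz": 0, "rx": 0, "ry": 0, "rz": 0, "fingers": 1}])

```text
clock: 15.07
ee_pos: [0.5827, -0.1488, 0.1434]
eef_rot: [-3.141, 0.0, 1.33]
contact_force: [0.4, -0.3, -1.9]
grip_width: 0.0128
grip_force: 58.5
```

>>> play_rows(steps=[{"dx": 0, "dy": -0.9, "dz": 0, "rx": 0, "ry": 0, "rz": 0, "fingers": 1}, {"dx": 0, "dy": -0.9, "dz": 0, "rx": 0, "ry": 0, "rz": 0, "fingers": 1}, {"dx": 0, "dy": -0.9, "dz": 0, "rx": 0, "ry": 0, "rz": 0, "fingers": 1}, {"dx": 0, "dy": -0.8, "dz": 0, "rx": 0, "ry": 0, "rz": 0, "fingers": 1}, {"dx": 0, "dy": -0.7, "dz": 0, "rx": 0, "ry": 0, "rz": 0, "fingers": 1}, {"dx": 0, "dy": -0.5, "dz": 0, "rx": 0, "ry": 0, "rz": 0, "fingers": 1}, {"dx": 0, "dy": -0.3, "dz": 0, "rx": 0, "ry": 0, "rz": 0, "fingers": 1}, {"dx": 0, "dy": -0.1, "dz": 0, "rx": 0, "ry": 0, "rz": 0, "fingers": 1}])

```text
clock: 15.73
ee_pos: [0.5831, -0.301, 0.1433]
eef_rot: [-3.141, -0.0, 1.329]
contact_force: [-0.5, 0.2, -1.1]
grip_width: 0.0127
grip_force: 58.5
```

>>> play_rows(steps=[{"dx": 0, "dy": 0, "dz": 0, "rx": 0, "ry": 0, "rz": 0, "fingers": 1}, {"dx": 0, "dy": 0, "dz": 0, "rx": 0, "ry": 0, "rz": 0, "fingers": 1}, {"dx": 0, "dy": 0, "dz": 0, "rx": 0, "ry": 0, "rz": 0, "fingers": 1}])

```text
clock: 15.98
ee_pos: [0.5838, -0.2984, 0.1438]
eef_rot: [-3.141, -0.0, 1.332]
contact_force: [0.4, 0.5, -1.2]
grip_width: 0.0125
grip_force: 58.5
```

Run:
```python
from h import *
a=snap('top','t7.png')['frame'];b=snap('side','s7.png')['frame']
f=lambda im,x,y,w,h,s:cv2.resize(im[y:y+h,x:x+w],(w*s,h*s),interpolation=cv2.INTER_CUBIC)
cv2.imwrite('pics/c8.png',np.hstack([f(a,370,140,80,120,5),f(b,330,270,80,120,5)]))
s=ctrl.get_state();print(s['ee_pos'],s['eef_rot'],s['contact_force'],s['torque'],s['grip_force'])
for n in('top','side'):
    d=load(n);print(n,pix(d,[[.5967,-.2755,.14],[.5967,-.2755,.008],[.6667,-.2755,.14]]))
```

```text
[ 0.58388052 -0.29847177  0.14386112] [ 3.14155435e+00 -9.28089491e-05  1.33188997e+00] [-0.62606509  1.01177719 -1.08353233] [ 0.00866367  0.05486676 -0.03428812] 58.51330876350403
top [[423.47409824 221.53134506]
 [414.93404863 227.08302507]
 [422.36913792 195.60865035]]
side [[340.78330353 306.57068355]
 [339.87569899 340.37273127]
 [371.04652076 304.02194238]]
```

View pics/c8.png

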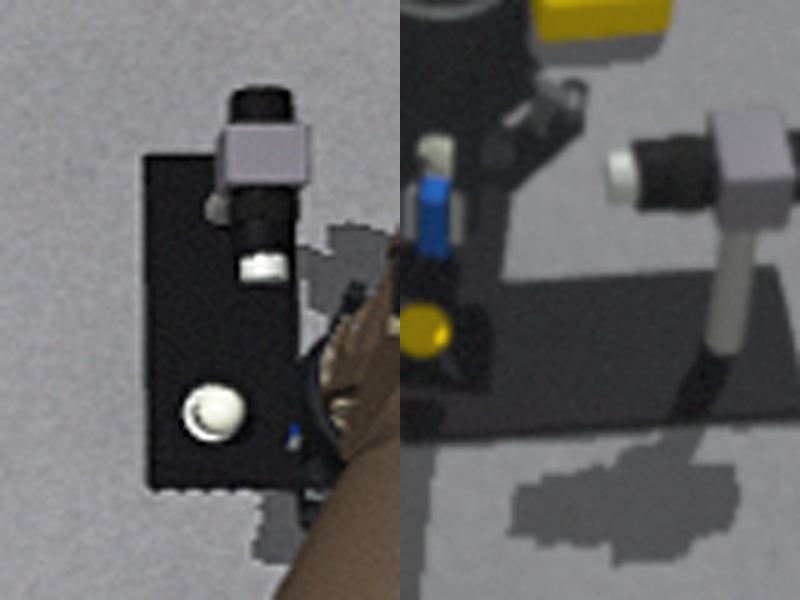

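The ball sits in its pocket at top crop (217,411), level with the lens, but the tray is about 26 mm short in y. Next I'll compute the remaining shift in the same camera.

```bash
cat > ball.py <<'E'
from h import *
d=load('top');h=cv2.cvtColor(d['frame'],cv2.COLOR_BGR2HSV)
def blob(u0,v0,u1,v1,V,nm,z):
    m=cv2.inRange(h[v0:v1,u0:u1],np.array((0,0,V)),np.array((180,70,255)));n,l,st,c=cv2.connectedComponentsWithStats(m)
    i=1+np.argmax(st[1:,4]);p=np.argwhere(l==i)[:,::-1]+[u0,v0]
    (cx,cy),r=cv2.minEnclosingCircle(p.astype(np.float32));print(nm,st[i,4],p.mean(0),p.min(0),p.max(0),(cx,cy,r),'mean->',np.round(at(d,*p.mean(0),z),4)); return p
E
python3 - <<'E'
from ball import *
blob(404,213,428,232,120,'ball',.14)
blob(404,213,428,232,170,'ball',.14)
p=blob(412,185,430,200,150,'lens',.14)
f=lambda x,y:(370+x/5-.5,140+y/5-.5)
print('base corners',[np.round(at(d,*f(*q),.008)[:2],4) for q in((145,155),(150,490),(303,490))])
print('lens front',at(d,*f(263,283),.14))
E
```

```text
ball 101 [412.16831683 221.84158416] [407 217] [418 227] (412.3611145019531, 222.19444274902344, 6.050943374633789) mean-> [ 0.5966 -0.2454  0.14  ]
ball 81 [412.08641975 221.55555556] [407 217] [417 227] (412.2704772949219, 222.20492553710938, 5.713204860687256) mean-> [ 0.5974 -0.2453  0.14  ]
lens 36 [421.97222222 192.94444444] [418 191] [426 195] (422.0, 193.0, 4.123205661773682) mean-> [ 0.674  -0.2747  0.14  ]
base corners [array([ 0.7664, -0.2339]), array([ 0.5672, -0.2293]), array([ 0.565 , -0.3183])]
lens front [ 0.66538707 -0.27472647  0.14      ]
```

>>> play_rows(steps=[{"dx": 0, "dy": -0.1, "dz": 0, "rx": 0, "ry": 0, "rz": 0, "fingers": 1}, {"dx": 0, "dy": -0.2, "dz": 0, "rx": 0, "ry": 0, "rz": 0, "fingers": 1}, {"dx": 0, "dy": -0.25, "dz": 0, "rx": 0, "ry": 0, "rz": 0, "fingers": 1}, {"dx": 0, "dy": -0.2, "dz": 0, "rx": 0, "ry": 0, "rz": 0, "fingers": 1}, {"dx": 0.01, "dy": -0.1, "dz": 0, "rx": 0, "ry": 0, "rz": 0, "fingers": 1}, {"dx": 0, "dy": 0, "dz": 0, "rx": 0, "ry": 0, "rz": 0, "fingers": 1}, {"dx": 0, "dy": 0, "dz": 0, "rx": 0, "ry": 0, "rz": 0, "fingers": 1}, {"dx": 0, "dy": 0, "dz": 0, "rx": 0, "ry": 0, "rz": 0, "fingers": 1}])

```text
clock: 16.75
ee_pos: [0.5839, -0.325, 0.1436]
eef_rot: [-3.141, -0.0, 1.33]
contact_force: [0.3, 0.1, -1.7]
grip_width: 0.0126
grip_force: 58.5
```

Run:
```python
from h import *
z=[]
for i in range(4):
    d=snap('top' if i%2==0 else 'side',f'f{i}.png'); s=ctrl.get_state(); z.append(np.r_[s['ee_pos'],s['eef_rot'][2]])
print(np.round(z,4),s['joint_velocities'])
d=load('top');print(pix(d,[[.5963,-.2745,.14]]))
g=cv2.cvtColor(d['frame'],cv2.COLOR_BGR2HSV)[205:235,405:440,2];print('\n'.join(''.join('#' if v>150 else '+' if v>90 else '.' for v in r) for r in g))
d=load('side');print('side focus',pix(d,[[.5963,-.2755,.14]]))
g=cv2.cvtColor(d['frame'],cv2.COLOR_BGR2HSV)[290:325,325:378];print('\n'.join(''.join('#' if v[2]>120 and v[1]<70 else '.' for v in r) for r in g))
```

```text
[[ 0.584  -0.3249  0.1436  1.3306]
 [ 0.584  -0.3248  0.1437  1.3307]
 [ 0.584  -0.3248  0.1437  1.3308]
 [ 0.584  -0.3248  0.1437  1.3308]] [ 0.00026244  0.00057305 -0.0011669  -0.00195857  0.00139072  0.00074624]
[[423.10401495 221.68951972]]
.........................+#++#+....
.........................+####+....
.........................+####+....
.........................+####+....
.........................+#+##+....
.........................+#####+...
.........................+#####+...
..........................++###+...
...................................
...................................
...................................
...................................
..............+#####+..............
.............#########.............
............###########............
............###########+...........
...........+###########+...........
...........############............
...........+##########+............
............##++######...........++
......#+....###++###++...........++
.....#+......+###++++............++
.....#+........####+..............+
.....+.....................
[... 1455 characters left out ...]
....................................###############.
....................................#################
...............#...................##################
#.................................###################
#................................####################
#..............................######################
..............................#######################
..............................#######################
.............................########################
.............................########################
.............................########################
.............................########################
.............................#################.#..#..
```

Run:
```python
from h import *
d=load('side')
for r in range(298,318): print(r,' '.join('%3d/%3d'%(v[2],v[0]) for v in d['frame'][r,330:348]))
print(pix(d,[[.584+.0118,-.3248+.0486,z] for z in(.1275,.14,.1525)]),pix(d,[[.584,-.3248,.1675]]))
```

```text
298  33/ 37  34/ 40  34/ 36  37/ 40  33/ 39  37/ 38  32/ 38  37/ 38  34/ 36  35/ 40  26/ 30  33/ 38  32/ 38  34/ 36  35/ 39  33/ 37  34/ 39  31/ 34
299  31/ 37  34/ 35  29/ 34  33/ 38  35/ 37  33/ 35  33/ 37  34/ 36  36/ 37  35/ 38  35/ 39  29/ 33  35/ 38  35/ 36  33/ 34  37/ 40  37/ 41  36/ 40
300  36/ 38  34/ 36  34/ 37  32/ 35  32/ 36  34/ 35  37/ 40  35/ 39  36/ 39  32/ 33  30/ 36  35/ 37  36/ 38  32/ 33  32/ 36  36/ 38  32/ 33  32/ 33
301  32/ 34  31/ 37  34/ 37  38/ 40  33/ 37  35/ 39  37/ 41  34/ 35  37/ 39  40/ 41  34/ 40  33/ 37  35/ 38  32/ 35  29/ 35  36/ 39  33/ 35  35/ 39
302  35/ 41  35/ 35  35/ 39  36/ 38  30/ 37  39/ 42  34/ 38  32/ 36  37/ 40  36/ 41  34/ 41  37/ 40  35/ 38  33/ 32  32/ 37  34/ 36  34/ 37  30/ 37
303  35/ 38  33/ 38  34/ 36  36/ 38  31/ 37  32/ 36  35/ 37  33/ 40  32/ 37  34/ 37  31/ 35  34/ 37  36/ 41  33/ 33  33/ 38  32/ 35  30/ 35  35/ 35
304  35/ 38  34/ 34  34/ 35  31/ 39  31/ 34  35/ 38  35/ 40  35/ 40  35/ 39  36/ 40  37/ 40  32/ 36  34/ 38  36/ 35  34/ 38  33/ 38  31/ 33  38/ 39
305  34/ 39  36/ 37  34/ 38  35/ 39  34/ 38  37/ 38  37/ 38  35/
[... 1277 characters left out ...]
42  38/ 40  33/ 36  37/ 40  45/ 47  48/ 66  66/125  90/138  97/138  95/136  96/129  78/ 91  48/ 51  36/ 41  36/ 38  33/ 37  32/ 35  35/ 41
315  32/ 37  35/ 40  33/ 36  37/ 40  52/ 55  50/ 80  43/159  57/172  60/170  61/169  66/156  53/101  38/ 50  33/ 39  36/ 40  33/ 35  34/ 37  35/ 38
316  33/ 36  35/ 38  39/ 42  50/ 54  71/ 75  52/ 86  41/159  39/177  41/179  40/178  38/159  38/102  35/ 50  39/ 38  35/ 38  33/ 35  33/ 36  29/ 37
317  35/ 41  38/ 43  66/ 68  87/ 90  79/ 83  54/100  41/161  38/179  40/182  39/178  28/133  37/ 82  44/ 54  46/ 48  37/ 39  33/ 40  34/ 39  35/ 40
[[340.34180621 310.25194307]
 [340.43097506 306.84385439]
 [340.52137033 303.38889145]] [[338.05705897 316.84607096]]
```

Run:
```python
from h import *
for n,zt in(('side',0),('top',0)):
    d=load(n);F=d['frame'];h=cv2.cvtColor(F,cv2.COLOR_BGR2HSV)
    t=np.array([.584,-.3248]);uy=np.array([.0118,.0486])
    for zc in(.1205,.1225,.1245):
        dp=np.r_[t-uy,zc+.011]; q=pix(d,[dp,np.r_[t,zc+.045]]);print(n,'z',zc,'disc,posttop pred',np.round(q,2).tolist())
    u,v=pix(d,[dp])[0].astype(int)
    w=F[v-15:v+15,u-15:u+15].astype(int); wt=np.clip((np.minimum(w[...,1],w[...,2])-w[...,0]-30)/150,0,1)
    if wt.sum()>3:
        yy,xx=np.mgrid[v-15:v+15,u-15:u+15];print('disc obs',(wt*xx).sum()/wt.sum(),(wt*yy).sum()/wt.sum(),wt.sum(),yy[wt>.3].min(),yy[wt>.3].max(),xx[wt>.3].min(),xx[wt>.3].max())
    L=np.array([.6663,-.2755,.14]);print('lens pred',pix(d,[L,L+[0,0,.013],L-[0,0,.013]]))
    u,v=pix(d,[L])[0].astype(int)
    for r in range(v-9,v+10): print(r,' '.join('%3d'%x for x in h[r,u-4:u+12,2]))
    print('col0',u-4)
```

```text
side z 0.1205 disc,posttop pred [[335.16, 345.4], [338.04, 317.41]]
side z 0.1225 disc,posttop pred [[335.17, 344.87], [338.06, 316.85]]
side z 0.1245 disc,posttop pred [[335.18, 344.33], [338.07, 316.28]]
disc obs 335.7969094922737 345.72612214863875 45.3 341 350 331 341
lens pred [[370.87421032 304.03645422]
 [371.18476873 300.43691843]
 [370.56801511 307.58541823]]
295  94 104 120 132 144 144 144 149 148 145 144 146 145 145 145 146
296  69  71  74 107 135 143 146 146 148 146 143 142 142 142 143 145
297  85  80  69  93 132 145 146 148 147 145 131 122 120 117 121 118
298 113 104  85 101 133 143 148 146 147 137  99  76  66  63  60  55
299 122 108  95 112 136 147 151 150 150 136  85  51  46  47  43  45
300 114 105  93 113 134 148 164 172 177 164 107  57  47  46  46  48
301  96  86  87 118 129 150 188 199 200 198 137  65  44  44  45  44
302  69  63  74 124 133 145 194 210 210 208 155  81  42  40  43  40
303  60  55  69 123 131 136 182 197 199 194 160  97  48  39  41  38
304  44  50  73 126 133 127 163 179 179 177 170 108  51  34  37  30
305  39  47  74 126 134 124 152 167 168 168 160 1
[... 1470 characters left out ...]
 80  82  81
195 142 162 175 178 158 147 125 103 124  73   7  65  95  83  74  79
196  49  72  63  62  63  65  69  56  47  40  12  60 149 127  75  83
197  25  22  23  19  16  20  20  23  28  24  14  60 144 123  74  76
198  28  28  26  27  28  29  29  31  28  30  20  60 146 124  76  83
199  32  31  33  32  34  26  30  32  24  27  17  61 150 125  79  83
200  31  34  30  29  33  27  31  30  25  30  20  41 141 119  73  79
201  26  27  27  27  32  30  30  31  28  25  20  44 142 125  86  84
202  31  34  25  30  32  29  29  27  31  31  22  41 143 172 167 122
203  32  30  29  29  28  33  31  28  27  28  19  40 128 160 157 164
204  32  24  28  33  29  32  28  31  28  26  24  44 127 159 151 151
col0 418
```

Run:
```python
from h import *
d=load('side')
for fn,P in(('s5',(.582,.2378,.049)),('s6',(.5811,.2374,.049+.1164)),('s7',(.5839,-.2985,.049+.1194)),('f3',(.584,-.3248,.049+.1193))):
    F=cv2.imread('pics/'+fn+'.png').astype(int);u,v=pix(d,[P])[0]
    c=int(round(u));r0=int(v)-8
    print(fn,'pred',np.round([u,v],2),[round(x,2) for x in pix(d,[np.array(P)+[0,0,.003]])[0]])
    for k in(c-1,c,c+1): print(k,r0,(F[r0:r0+18,k,0]-F[r0:r0+18,k,2]).tolist())
# ball visible at rest
F=cv2.cvtColor(cv2.imread('pics/s5.png'),6);print(pix(d,[[.5938,.2864,.0215]]),'r183 c312')
```

```text
s5 pred [314.51 194.06] [np.float64(314.5), np.float64(193.31)]
314 186 [-114, -87, -37, -12, -9, -6, 6, 50, 109, 120, 102, 78, 71, 71, 72, 70, 69, 73]
315 186 [-110, -67, -32, -13, -10, -8, -1, 38, 108, 122, 100, 81, 70, 70, 75, 77, 71, 69]
316 186 [-90, -42, -19, -12, -10, -10, -4, 33, 106, 118, 93, 67, 69, 71, 66, 65, 63, 71]
s6 pred [313.58 163.49] [np.float64(313.56), np.float64(162.66)]
313 155 [2, 2, 3, -1, -4, -6, -4, 31, 93, 124, 107, 79, 70, 75, 64, 68, 70, 69]
314 155 [3, 2, 1, -6, -8, -7, -3, 25, 87, 116, 110, 75, 70, 62, 69, 72, 71, 70]
315 155 [3, 1, -3, -10, -9, -9, -6, 20, 60, 73, 61, 42, 44, 45, 47, 53, 51, 57]
s7 pred [336.58 307.15] [np.float64(336.59), np.float64(306.3)]
336 299 [-10, -10, -8, -6, -2, 16, 69, 131, 142, 144, 132, 106, 86, 81, 82, 81, 76, 82]
337 299 [-11, -8, -9, -9, -7, 8, 57, 130, 145, 142, 136, 109, 87, 84, 79, 80, 84, 78]
338 299 [-11, -8, -9, -8, -7, 2, 53, 124, 139, 140, 125, 93, 81, 79, 79, 82, 79, 80]
f3 pred [338.06 316.62] [np.float64(338.08), np.float64(315.78)]
337 308 [-8, -8, -8, -5, -3, 5, 48, 115, 138, 141, 144, 128, 87, 77, 83, 81, 81, 80]
338 308 [-9, -7, -8, -7, -4, 4, 41, 110, 138, 142, 142, 128, 91, 79, 80, 76, 74, 78]
339 308 [-10, -9, -10, -7, -6, 4, 41, 108, 138, 139, 135, 121, 90, 76, 75, 85, 81, 80]
[[316.96356706 190.65109214]] r183 c312
```

>>> play_rows(steps=[{"dx": 0.01, "dy": 0.03, "dz": -0.04, "rx": 0, "ry": 0, "rz": 0, "fingers": 1}, {"dx": 0, "dy": 0, "dz": 0, "rx": 0, "ry": 0, "rz": 0, "fingers": 1}, {"dx": 0, "dy": 0, "dz": 0, "rx": 0, "ry": 0, "rz": 0, "fingers": 1}, {"dx": 0, "dy": 0, "dz": 0, "rx": 0, "ry": 0, "rz": 0, "fingers": 1}, {"dx": 0, "dy": 0, "dz": 0, "rx": 0, "ry": 0, "rz": 0, "fingers": 1}, {"dx": 0, "dy": 0, "dz": 0, "rx": 0, "ry": 0, "rz": 0, "fingers": 1}])

```text
clock: 17.45
ee_pos: [0.5843, -0.3241, 0.1425]
eef_rot: [3.142, 0.0, 1.331]
contact_force: [-0.6, 0.2, -1.6]
grip_width: 0.0129
grip_force: 58.5
```

```bash
python3 -c "
from cell import ctrl
s=ctrl.get_state();print(s['ee_pos'],s['eef_rot'],s['grip_force']);print(ctrl.finish_job())"
```

```text
[ 0.5843053  -0.32409575  0.14251595] [3.14155939e+00 1.62509232e-05 1.33052173e+00] 58.51366996765137
the job is handed in; nothing more can be done
None
```

I handed the job in at about 17.5 s: the lid was levered open and stands past upright, the opener is back on the bench, and the tray is held level with the ball in its pocket. By my estimates the ball is within about 2 mm of the focus sideways and up to about 3 mm high; no verdict came back.

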